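Lock the caddy's tilt-out bin with its setscrew

TASK

Push the caddy's tilt-out bin gently towards closed until the setscrew's sprung nose drops onto the flat of the pivot shaft and the bin catches, and stop there without forcing it on. Then take the T-handled hex key from its wooden stand, seat it in the setscrew and turn it clockwise until the screw is snug and no harder. Leave the key standing in the screw, turn the screw only with the key, and leave the other things where they are.

Things in the scene. Friction and masses are not known exactly. Their poses are not given: they have to be found in the camera images.
- caddy: Green plastic caddy, fixed, 160 mm wide (y), 115 mm deep (x), back wall 165 mm high. Origin: centre of its underside, z up; the bin opens to its -x. Beside its +y wall an aluminium bridge (26 mm in x, y 83 to 129 mm, top 82 mm high) straddles the bin's pivot shaft and carries the upright setscrew at x -30 mm, y 105 mm.
- bin: Tilt-out bin, 130 mm wide, front panel 5 mm thick, 100 mm tall. Origin: on the pivot line (level, along the caddy's y, 45 mm above the shelf), mid-width. Its z runs up the panel; opened by angle a, z leans a from vertical towards the caddy's -x. Starts 0.80 to 0.88 rad open, stays where left; 1 to 4 N square to the panel at the rim move it. Its pivot shaft turns with it and ends in a 40 mm drum under the setscrew.
- bin_rim (a point): Middle of the panel's upper edge; it moves on a 100 mm arc about the pivot line (push along the arc). The drum has one milled flat, 7 mm wide, 6 mm deep, square-shouldered; how it was set is not known: it comes under the screw at 0.02 to 0.58 rad open. There the sprung nose drops in and the bin stops (0.1 rad play, then springy); 6 to 12 N at the rim is enough to feel it. Over about 18 N there does damage.
- screw: Quarter-turn locking setscrew, upright over the pivot shaft, with a sprung nose below and a steel head that is a hexagonal socket open upward. Origin: centre of the head's underside, 88 mm above the shelf. The head turns but does not sink.
- screw_socket (a point): Centre of the setscrew's socket mouth, 21 mm above the head's underside (109 mm above the shelf). The mouth is flared by 4 mm a side over its upper 6 mm; below it the socket is 14.5 mm across flats, to a floor 18 mm below this point. Its x axis is square to one pair of flats; any multiple of 60 degrees fits, with 4 to 5 degrees of play either way.
- setscrew (a joint): Turn of the setscrew, rad, 0 at the start, growing clockwise seen from above. Friction 0.12 N m. With the nose on the flat it turns easily to about 1.22 rad, then stiffens by 1 N m per rad; on the round of the shaft it is blocked within 0.3 rad. Snug: a felt torque of 0.15 to 0.35 N m beyond 1.22 rad, at 1.4 to 1.6 rad; it springs back about 0.1 rad when let go. Past 1.75 rad is over-tightened.
- key: T-handled hex key standing in its stand, 107 mm tall, about 200 g. Origin: at the tip, z up along the key; its x runs along the handle bar. Bar 80 mm long (x), 14 mm wide (y), 18 mm high, centred 98 mm above the tip. Hexagon 14 mm across flats with a 4 mm cone at the tip, one pair of flats square to x. A 36 mm disc, 50 to 55 mm above the tip, rests on the stand's top.
- key_tip (a point): Tip of the key, on its axis.
- key_grip (a point): Centre of the handle bar, 98 mm above the tip.
- stand: Fixed wooden block 60 x 44 x 60 mm with the upright hole (16.8 mm square, 55 mm deep) in which the key stands. Origin: centre of its underside.
- timer: Steel egg timer with a twist dial, 68 mm across, 59 mm high; bystander. Origin: centre of its underside.
- cactus: White ceramic pot with a ceramic cactus, 80 mm across, 123 mm high; bystander. Origin: centre of its underside.
- screwdriver: Yellow-handled screwdriver lying along its x, blade to +x; bystander. Origin: underside, about its middle.
- jar: Glass jar with a white cap, 56 mm across, 70 mm high; bystander. Origin: centre of its underside.
- tape: Grey tape measure, 66 x 36 x 60 mm; bystander. Origin: centre of its underside.
Things that resemble listed ones, but are neither listed nor needed, are in the scene too. Leave any green or purple look-alike of the key alone.

How it is judged:
By the outcome, as a careful person would: the job done as asked, in the order asked, and still so for the second after the job is handed in, with the robot touching nothing.
It also fails if it takes over 72 s, if anything falls off the work surface, if the arm or the gripper's body presses on something with over 40 N, if the wrist force passes 120 N, or if a joint passes its speed limit or range.

ROBOT

A 7-joint arm with a two-finger parallel gripper is mounted at the origin on the work surface. World frame = base frame: x ahead of the robot, y to its left, z up, the work surface at z = 0. Lengths are in m, angles in rad, forces in N, time in s.
With the tool pointing down it reaches from about 0.425 to 0.825 m from the base axis. Payload 3.6 kg.
Tool frame: the origin (TCP) lies where the fingers leave the gripper's body, on its centre line; the fingertips stand 73 mm ahead of it and the grasp point (between the pads) lies 54 mm ahead of it; z points along the fingers, y is the line along which they close (so a half turn about z gives the same grasp; the last joint's range is limited). The gripper opens to 85 mm and grips with 20 to 120 N. Pads are 22 mm wide; open, the fingers measure 114 mm over their backs; the gripper's body (76 mm by 85 mm) begins 54 mm behind the grasp point. The pads swing forward as they close: fully open they stand 13 mm farther back than shut.
Start: joints at [1.317, 0.615, -0.013, 1.423, 0.008, 1.103, -0.04], TCP at [0.147, -0.633, 0.304] pointing down, gripper open.
Joint ranges: [-3.12, 3.12], [-0.3, 2.06], [-1.34, 1.32], [0.26, 2.42], [-1.36, 4.5], [0.01, 1.98], [-2.84, 2.84]. Speed limits (rad/s): [2.79, 2.79, 3.14, 3.14, 3.14, 3.14, 3.14].

INTERFACE

Orientations are given as a unit quaternion [x, y, z, w].
In Python, from station import arm, snapshot, camera_info, ticket gives the robot as it stands. Calls block until the motion is done:
- arm.movep(position, orientation): joint-space move of the TCP to a pose.
- arm.line_to(position, velocity=0.15, ori=None): straight line of the TCP; ori=None keeps the orientation; velocity is the mean speed in m/s.
- arm.move_j(angles): joint-space move.
- arm.move_gripper(opening, effort=None): opening from 0.0 (shut) to 1.0 (fully open); effort is the grip in N (None keeps the last); returns when the fingers have stopped.
- arm.pause(seconds).
- arm.ik(position, orientation): joint angles nearest the present ones, or None.
- snapshot(name): name is "scene" or "top" or "wrist"; returns the picture (480x640x3 uint8, blue, green, red); there is no depth.
- camera_info(name): a dict with "fx", "fy", "cx", "cy" (pixels), "dist_coeffs" ([k1, k2, p1, p2, k3] as OpenCV has them; the pictures are not rectified), "R" (3x3) and "t" (3): a world point X has camera coordinates R X + t; the wrist camera has in their place "T_tool_cam" (4x4, takes a point from camera to tool coordinates, whose origin is the TCP and whose axes are the flange's). Camera axes: x right, y down, z forward; pixel columns grow to the right and rows downward; lengths in m; the calibration is good to about 2 mm. A picture is of the moment at which its call begins: read the wrist's pose just before it. camera_info takes no time and is no camera call.
A pose or a line that the arm cannot do raises arm.MotionError and nothing moves.
- ticket.finish_job(): hands the job in; it is judged then, once.
Readings, each from a call of its own:
- arm.read_time(): time.
- arm.read_joint_positions(): joint angles.
- arm.read_dq(): joint speeds.
- arm.read_effort(): joint torques, N m.
- arm.read_tool_pos(): TCP position.
- arm.read_eef_rot(): TCP orientation.
- arm.read_ft_force(): force on the tool from outside, world axes, zero at the start.
- arm.read_wrist_torque(): the same for the moment, N m.
- arm.read_opening(): opening from 0.0 (shut) to 1.0 (fully open).
- arm.read_finger_force(): force on a finger pad.
Only numpy, scipy, OpenCV 4.12 (cv2) and the standard library are available. Lean on these libraries where they do the work, as an engineer would, in place of code of your own. Each camera call takes 0.05 s, during which the arm holds its last target. There are 200 camera calls.

## Working session

There is one attempt and no reset: what is moved stays moved. The work goes in short steps, each a Python script; the robot and the scene stay as the last script left them, time stands still between calls to the robot, and variables do not carry over. Pictures are saved under pics/ and viewed, at most 10 in all, crops included, and the job is handed in when it is done.

```bash
mkdir -p pics; ls; python3 - <<'E'
from station import arm, snapshot, camera_info
import cv2,numpy as np
for n in ("scene","top"):
    cv2.imwrite(f"pics/{n}0.png",snapshot(n)); c=camera_info(n)
    print(n,{k:np.round(np.array(v),4).tolist() for k,v in c.items()})
print({k:np.round(np.array(v),4).tolist() for k,v in camera_info("wrist").items()}, arm.read_eef_rot(),arm.read_time())
E
```

```text
pics
scene {'fx': 441.7548, 'fy': 441.7548, 'cx': 321.8186, 'cy': 243.5975, 'dist_coeffs': [0.0024, 0.0, 0.0, 0.0, 0.0], 'R': [[0.5975, 0.8019, -0.0082], [0.6046, -0.4572, -0.6522], [-0.5267, 0.3847, -0.758]], 't': [-0.346, -0.2075, 1.1672]}
top {'fx': 537.8961, 'fy': 537.8961, 'cx': 318.3176, 'cy': 242.1587, 'dist_coeffs': [-0.0692, 0.0, 0.0, 0.0, 0.0], 'R': [[0.0207, -0.9998, -0.0047], [-0.9808, -0.0194, -0.1942], [0.1941, 0.0086, -0.9809]], 't': [0.0183, 0.5487, 1.1861]}
{'fx': 395.0101, 'fy': 395.0101, 'cx': 315.4118, 'cy': 232.1789, 'dist_coeffs': [-0.0502, 0.0, 0.0, 0.0, 0.0], 'T_tool_cam': [[-0.0001, -0.9657, -0.2597, 0.0646], [1.0, -0.0005, 0.0016, 0.0007], [-0.0017, -0.2597, 0.9657, -0.0699], [0.0, 0.0, 0.0, 1.0]]} [ 9.93518665e-01  1.13662559e-01 -1.59242823e-04 -1.20807574e-03] 0.1
```

View pics/scene0.png

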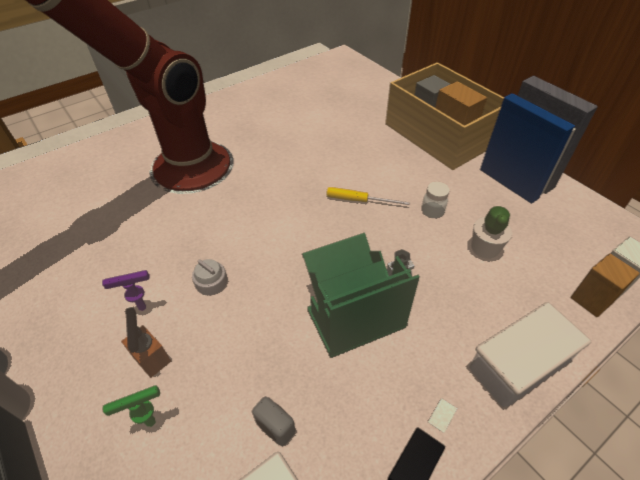

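View pics/top0.png

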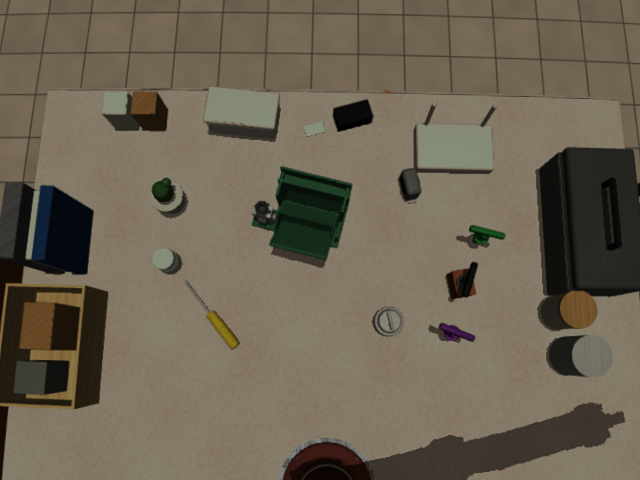

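The black key stands in the brown wooden block at scene (135,335) and top (467,280). Things that could be mistaken for it are the purple key at top (457,333) and the green key at top (487,233). I choose the black one. The caddy is at top (310,215), with the screw at top (264,210). I'll check both in a close crop.

```bash
cat > h.py <<'E'
from station import arm, snapshot, camera_info, ticket
import cv2, numpy as np
from scipy.spatial.transform import Rotation as Ro
def cam(n):
    c=camera_info(n); K=np.array([[c["fx"],0,c["cx"]],[0,c["fy"],c["cy"]],[0,0,1]]); d=np.array(c["dist_coeffs"])
    if n=="wrist":
        T=np.array(c["T_tool_cam"]); Rt=Ro.from_quat(arm.read_eef_rot()).as_matrix(); p=np.array(arm.read_tool_pos())
        Rwc=Rt@T[:3,:3]; o=Rt@T[:3,3]+p; R=Rwc.T; t=-R@o
    else: R=np.array(c["R"]); t=np.array(c["t"])
    return K,d,R,t
def cast(C,uv,z):
    K,d,R,t=C; uv=np.array(uv,float).reshape(-1,1,2)
    n=cv2.undistortPoints(uv,K,d).reshape(-1,2); r=np.c_[n,np.ones(len(n))]@R; o=-R.T@t
    return o+r*((z-o[2])/r[:,2:])
def proj(C,X):
    K,d,R,t=C; return cv2.projectPoints(np.array(X,float).reshape(-1,1,3),cv2.Rodrigues(R)[0],t,K,d)[0].reshape(-1,2)
def down(yaw): # tool z down, tool y (closing) at angle yaw from world x ... tool x at yaw-? 
    y=np.array([np.cos(yaw),np.sin(yaw),0]); z=np.array([0,0,-1.]); x=np.cross(y,z)
    return Ro.from_matrix(np.c_[x,y,z]).as_quat()
E
python3 - <<'E'
from h import *
a=cv2.imread("pics/top0.png"); C=cam("top")
l=cv2.resize(a[155:275,235:365],None,fx=3.07,fy=3.07,interpolation=cv2.INTER_CUBIC)
r=cv2.resize(a[220:345,430:510],None,fx=5,fy=5,interpolation=cv2.INTER_CUBIC)[:600]
im=np.zeros((600,800,3),np.uint8); im[:l.shape[0],:l.shape[1]]=l; im[:r.shape[0],400:400+r.shape[1]]=r
cv2.imwrite("pics/crop1.png",im)
print(cast(C,[[467,280]],.16), cast(C,[[264,208]],.109))
E
```

```text
[[ 0.4529239  -0.28304606  0.16      ]] [[0.61258015 0.1517093  0.109     ]]
```

View pics/crop1.png

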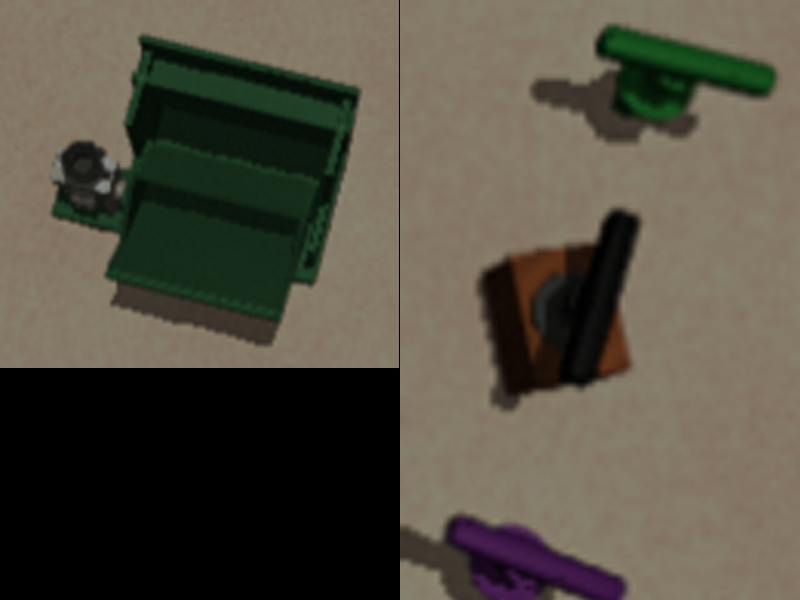

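The crop confirms it. The black T-key stands in the brown block, with bar ends at about (474.4,264) and (466,295), and the green and purple ones stand free. The bin rim runs from (270,244.6) to (325,258.6), and the caddy back edge from (281.6,168) to (351.3,185).

```bash
python3 - <<'E'
from h import *
C=cam("top")
k=cast(C,[[474.4,264],[466,295]],.117); print("key",k.mean(0),np.arctan2(*(k[0]-k[1])[[1,0]]),np.linalg.norm(k[0]-k[1]))
b=cast(C,[[281.6,168],[351.3,185]],.165); d=b[0]-b[1]; print("back",b.round(3),np.arctan2(d[1],d[0])-np.pi/2,np.linalg.norm(d))
r=cast(C,[[270.2,244.6],[325.2,258.6]],.112); d2=r[0]-r[1]; print("rim",r.round(3),np.arctan2(d2[1],d2[0])-np.pi/2,np.linalg.norm(d2))
yaw=np.arctan2(d[1],d[0])-np.pi/2
R=np.array([[np.cos(yaw),-np.sin(yaw)],[np.sin(yaw),np.cos(yaw)]])
s=cast(C,[[235+85/3.07,155+160/3.07]],.109)[0,:2]; o=s-R@[-.030,.105]; print("socket",s,"caddy",o, "rim in caddy",(R.T@(r[:,:2]-o).T).T,"back in caddy",(R.T@(b[:,:2]-o).T).T)
# view over socket with wrist
u=R@[1,0]; q=down(yaw-np.pi/2)
for z in(.26,):
    p=np.r_[s-.05*u,z]; print(p,arm.ik(p,q)); arm.movep(p,q)
arm.pause(.2)
W=cam("wrist"); cv2.imwrite("pics/w1.png",snapshot("wrist")); np.savez("w1.npz",*W)
print(arm.read_time(),arm.read_joint_positions(),arm.read_ft_force(), proj(W,[*s,.109]))
E
```

```text
key [ 0.45995416 -0.30183958  0.117     ] -0.2931635427025357 0.07096107054062474
back [[ 0.688  0.111  0.165]
 [ 0.652 -0.04   0.165]] -0.23074514636369803 0.15471603330396144
rim [[0.529 0.134 0.112]
 [0.5   0.013 0.112]] -0.2325038548794227 0.12461899594645447
socket [0.61456061 0.15472961] caddy [0.61975169 0.04565142] rim in caddy [[-0.10851013  0.06562387]
 [-0.1087293  -0.05899494]] back in caddy [[ 0.05121509  0.0791382 ]
 [ 0.05121509 -0.07557783]]
[0.5658858  0.16616476 0.26      ] [-0.16685137  0.57573234 -0.24907506  1.65689984  0.16821574  0.93000856
 -2.27977091]
3.5083 [-0.16635014  0.57574575 -0.24888535  1.65686677  0.16823078  0.93000934
 -2.27978108] [-0.18321497  0.37944923  0.67936517] [[311.84857266 155.24671048]]
```

View pics/w1.png

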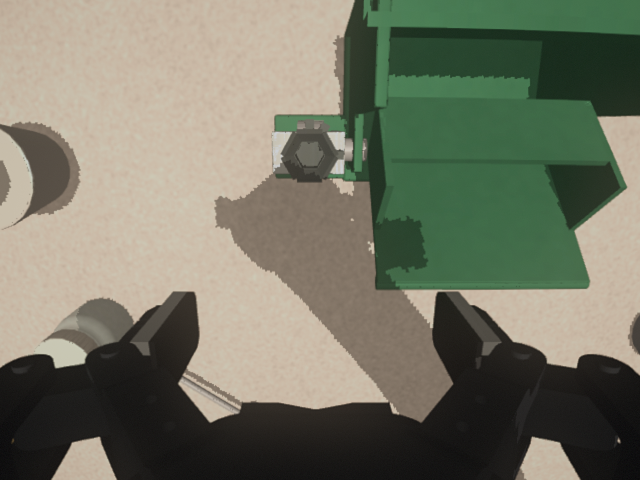

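The wrist view shows the setscrew hexagon at (310,153), within 3 px of the prediction. The bin rim edge runs (377,288)–(588,289), so the caddy yaw is right. I'll crop the socket to get the hexagon's angle.

```bash
python3 - <<'E'
import cv2
a=cv2.imread("pics/w1.png")[110:195,265:355]
cv2.imwrite("pics/w1c.png",cv2.convertScaleAbs(cv2.resize(a,None,fx=7,fy=7,interpolation=cv2.INTER_NEAREST),alpha=1.8))
E
```

```text
(no output)
```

View pics/w1c.png

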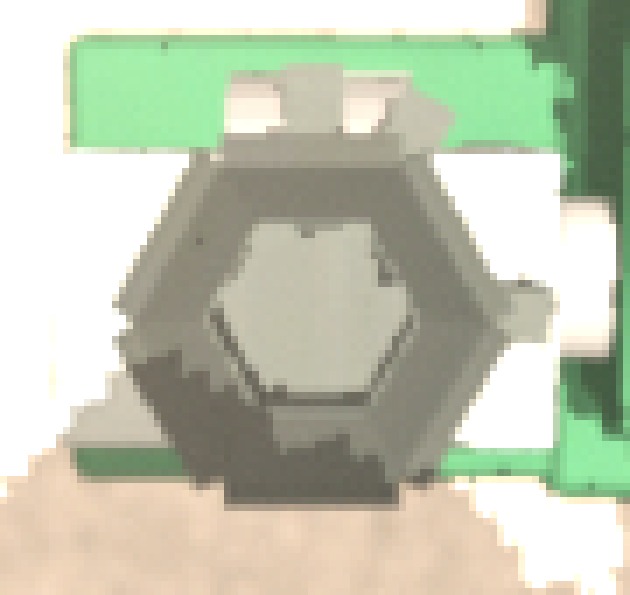

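The socket has flats square to the caddy's x (vertices left and right), so its yaw is about the caddy yaw, −0.231. Its centre in w1 is at (309.6,155.7). Next I push the bin with closed fingers.

```bash
python3 - <<'E'
from h import *
W=np.load("w1.npz"); W=[W[k] for k in W.files]
yaw=-.231; c,s=np.cos(yaw),np.sin(yaw); R=np.array([[c,-s],[s,c]])
S=cast(W,[[309.6,155.7]],.109)[0,:2]; rim=cast(W,[[377,288],[588,289]],.112)[:,:2]
o=S-R@[-.03,.105]; print("S",S,"o",o,"rim",((rim-o)@R))
q=down(yaw-np.pi/2)
def P(x,z,y=0.): return np.r_[o+R@[x,y],z]
arm.move_gripper(0.0,30); x=-.150
arm.movep(P(x,.27),q); arm.line_to(P(x,.173),.15); arm.pause(.2)
f0=np.array(arm.read_ft_force()); u=np.r_[R@[1,0],0]
print("t",arm.read_time()); t0=arm.read_time(); x0=None; log=[]
while arm.read_time()-t0<22:
    x+=.0015
    a=np.arcsin(np.clip((-.03-(x+.011))/.1,-.1,.9)); z=.173 if x0 is None else .173+.1*(np.cos(a)-np.cos(a0))
    arm.line_to(P(x,z),.03)
    f=-(np.array(arm.read_ft_force())-f0); ft=f@u*np.cos(a)+f[2]*np.sin(a)
    if x0 is None and ft>.8: x0=x;a0=a
    log.append((round(x,4),round(a,2),round(float(f@u),1),round(float(f[2]),1),round(float(ft),1)))
    if ft>7.5 or f@u>13 or x>-.03: break
print(*log,sep="\n"); print("t",arm.read_time(),arm.read_tool_pos())
E
```

```text
S [0.61460558 0.15599359] o [0.61976885 0.04691407] rim [[-0.10729923  0.06519563]
 [-0.1090064  -0.06481225]]
t 5.8417
(-0.1485, np.float64(1.12), 0.7, -0.7, -0.4)
(-0.147, np.float64(1.12), 0.2, -0.1, 0.0)
(-0.1455, np.float64(1.12), 0.4, -0.3, -0.1)
(-0.144, np.float64(1.12), -0.6, 0.1, -0.2)
(-0.1425, np.float64(1.12), -0.3, 0.8, 0.6)
(-0.141, np.float64(1.12), 0.7, -0.7, -0.3)
(-0.1395, np.float64(1.12), -0.1, -0.3, -0.3)
(-0.138, np.float64(1.12), 0.3, -0.1, 0.0)
(-0.1365, np.float64(1.12), 1.3, -0.8, -0.2)
(-0.135, np.float64(1.12), 0.7, -0.1, 0.3)
(-0.1335, np.float64(1.12), -0.4, -0.4, -0.5)
(-0.132, np.float64(1.12), 0.6, -1.0, -0.6)
(-0.1305, np.float64(1.11), 0.6, -1.2, -0.8)
(-0.129, np.float64(1.08), 0.3, -0.3, -0.1)
(-0.1275, np.float64(1.05), 0.4, -0.9, -0.6)
(-0.126, np.float64(1.02), 0.7, 0.7, 1.0)
(-0.1245, np.float64(0.99), 0.2, -0.1, 0.0)
(-0.123, np.float64(0.96), 1.0, 0.5, 1.0)
(-0.1215, np.float64(0.94), 0.7, -0.8, -0.2)
(-0.12, np.float64(0.91), 0.2, -0.6, -0.3)
(-0.1185, np.float64(0.89), 0.1, 0.2, 0.2)
(-0.117, np.float64(0.86), 0.7, -1.3, -0.5)
(-0.1155, n
[... 1852 characters left out ...]

(-0.051, np.float64(0.1), 0.7, 0.1, 0.7)
(-0.0495, np.float64(0.09), 1.0, 0.8, 1.0)
(-0.048, np.float64(0.07), 0.3, -1.1, 0.2)
(-0.0465, np.float64(0.06), 0.8, -0.3, 0.8)
(-0.045, np.float64(0.04), 0.9, -0.6, 0.9)
(-0.0435, np.float64(0.03), 0.1, 0.0, 0.1)
(-0.042, np.float64(0.01), 1.4, -0.4, 1.4)
(-0.0405, np.float64(-0.01), -0.0, -0.1, -0.0)
(-0.039, np.float64(-0.02), 1.6, 0.1, 1.6)
(-0.0375, np.float64(-0.04), -0.2, 0.4, -0.2)
(-0.036, np.float64(-0.05), 1.1, -0.2, 1.1)
(-0.0345, np.float64(-0.07), 0.4, 0.1, 0.4)
(-0.033, np.float64(-0.08), 0.6, -0.6, 0.6)
(-0.0315, np.float64(-0.1), 0.1, 0.1, 0.1)
(-0.03, np.float64(-0.1), -0.1, -0.3, -0.1)
t 25.8417 [0.59066217 0.05373371 0.21981135]
```

Sensor noise triggered the contact test too early, so the finger probably rose and passed over the rim. I'll look at the bin.

```bash
python3 - <<'E'
from h import *
a=snapshot("scene")[200:370,260:450]; b=snapshot("wrist")
im=np.zeros((480,800,3),np.uint8); im[:,:480]=cv2.resize(b,(480,480))[:]; r=cv2.resize(a,None,fx=1.68,fy=1.68); im[:r.shape[0],480:480+r.shape[1]]=r[:,:320]
cv2.imwrite("pics/c2.png",im); print(arm.read_time())
E
```

```text
25.9417
```

View pics/c2.png

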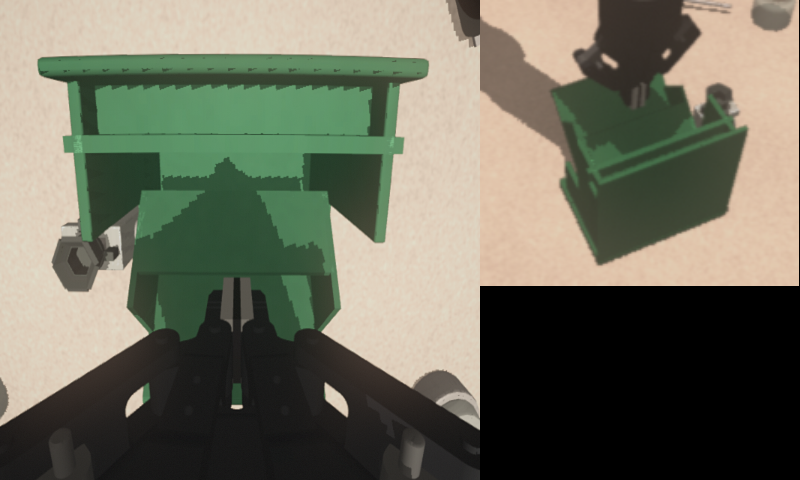

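The bin is still open. The fingers are above it and inside the rim, so nothing has been disturbed. I go back over the rim and push again, with the arc taken from geometry rather than from a contact trigger.

```bash
python3 - <<'E'
from h import *
yaw=-.231; c,s=np.cos(yaw),np.sin(yaw); R=np.array([[c,-s],[s,c]]); o=np.array([0.61977,0.04691])
u=np.r_[R@[1,0],0]
def P(x,z,y=0.): return np.r_[o+R@[x,y],z]
arm.line_to(P(-.134,.222),.2); arm.line_to(P(-.134,.17),.15); arm.pause(.15)
f0=np.mean([arm.read_ft_force() for _ in range(3)],0); log=[]
def go(x,v=.03):
    a=np.arcsin(np.clip((-.03-(x+.011+.003))/.1,-.05,np.sin(.85)))
    arm.line_to(P(x,.17+.1*(np.cos(a)-np.cos(.85))),v)
    f=-(np.array(arm.read_ft_force())-f0); ft=f@u*np.cos(a)+f[2]*np.sin(a)
    log.append((round(x,4),round(float(a),2),round(float(f@u),1),round(float(f[2]),1),round(float(ft),1),round(arm.read_time(),1))); return ft
x=-.122
for x in (-.122,-.116,-.110,-.106):
    if go(x,.05)>6: break
while log[-1][4]<6 and log[-1][2]<11 and arm.read_time()<42 and x<-.036: x+=.002; go(x)
print(*log,sep="\n"); print(arm.read_tool_pos(), -(np.array(arm.read_ft_force())-f0))
np.save("f0.npy",f0); cv2.imwrite("pics/w3.png",snapshot("wrist"))
E
```

```text
(-0.122, 0.85, 0.3, -0.4, -0.1, 27.6)
(-0.116, 0.8, 5.2, -3.8, 0.9, 27.9)
(-0.11, 0.72, 5.9, -4.8, 1.2, 28.3)
(-0.106, 0.67, 7.0, -5.5, 2.1, 28.5)
(-0.104, 0.64, 5.9, -5.3, 1.5, 28.8)
(-0.102, 0.62, 1.4, -1.4, 0.3, 29.0)
(-0.1, 0.59, 2.2, -1.7, 0.9, 29.3)
(-0.098, 0.57, 1.7, -3.5, -0.4, 29.5)
(-0.096, 0.55, 2.1, -2.2, 0.6, 29.8)
(-0.094, 0.52, 3.6, -3.6, 1.3, 30.0)
(-0.092, 0.5, 4.7, -2.8, 2.8, 30.3)
(-0.09, 0.48, 5.6, -2.8, 3.7, 30.5)
(-0.088, 0.46, 5.6, -2.9, 3.8, 30.8)
(-0.086, 0.43, 6.8, -1.6, 5.5, 31.0)
(-0.084, 0.41, 8.0, -2.2, 6.5, 31.3)
[0.53484798 0.06683129 0.19449334] [ 7.53383734 -3.03130566 -2.16582699]
```

```bash
python3 - <<'E'
from h import *
t=snapshot("top")[155:275,235:365]; b=cv2.imread("pics/w3.png"); sc=snapshot("scene")[210:350,290:430]
im=np.zeros((600,800,3),np.uint8); im[:240,:320]=cv2.resize(b,(320,240)); im[:360,400:790]=cv2.convertScaleAbs(cv2.resize(t,None,fx=3,fy=3,interpolation=cv2.INTER_CUBIC),alpha=1.8)
im[245:595,:350]=cv2.resize(sc,None,fx=2.5,fy=2.5,interpolation=cv2.INTER_CUBIC); cv2.imwrite("pics/c3.png",im); cv2.imwrite("pics/top3.png",t)
E
```

```text
(no output)
```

View pics/c3.png

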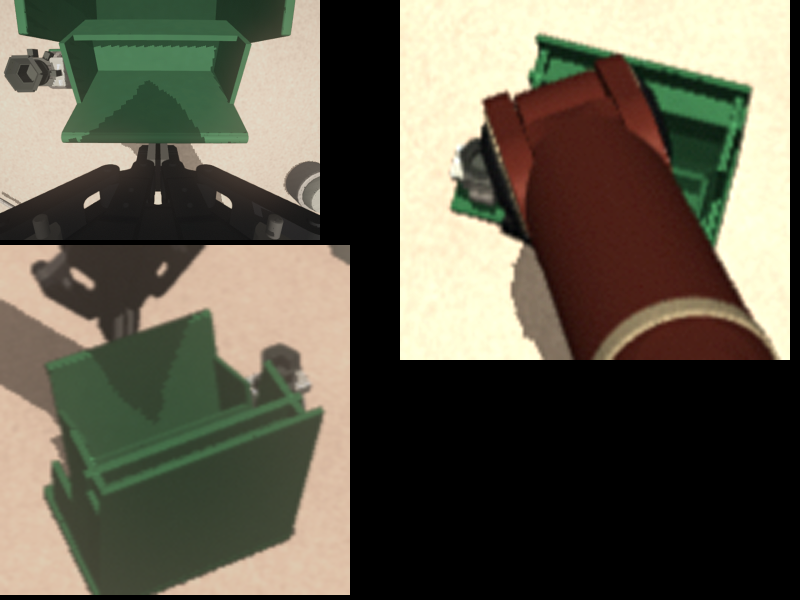

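The fingers press the rim's outer edge, with the rim at about wrist full-resolution rows 276–280. The bin is part closed and the force is rising steadily. I'll work out the bin angle and push slightly further to see whether it is the stop.

```bash
python3 - <<'E'
from h import *
from scipy.optimize import minimize_scalar
yaw=-.231; c,s=np.cos(yaw),np.sin(yaw); R=np.array([[c,-s],[s,c]]); o=np.array([0.61977,0.04691]); f0=np.load("f0.npy")
u=np.r_[R@[1,0],0]
def P(x,z,y=0.): return np.r_[o+R@[x,y],z]
def rimrow(img):   # lowest green row of the panel, away from the fingers
    h=cv2.cvtColor(img,cv2.COLOR_BGR2HSV); m=cv2.inRange(h,(50,80,30),(90,255,255))
    return np.median([np.nonzero(m[:350,k])[0].max() for k in list(range(160,220,6))+list(range(420,470,6))])
def ang(C,row):
    def pr(a): # outer edge of panel top
        x=-.03-.1*np.sin(a)-.0025*np.cos(a); z=.045+.1*np.cos(a)-.0025*np.sin(a); return proj(C,P(x,z))[0,1]
    return minimize_scalar(lambda a:(pr(a)-row)**2,bounds=(0,.95),method="bounded").x
C=cam("wrist"); im=cv2.imread("pics/w3.png"); print("a now",rimrow(im),ang(C,rimrow(im)))
x=-.084
for k in range(5):
    x+=.0015; a=np.arcsin((-.044-x)/.1); arm.line_to(P(x,.17+.1*(np.cos(a)-np.cos(.85))),.03)
    arm.pause(.05); f=-(np.mean([arm.read_ft_force() for _ in range(3)],0)-f0); ft=f@u*np.cos(a)+f[2]*np.sin(a)
    C=cam("wrist"); im=snapshot("wrist"); print(round(x,4),round(f@u,1),round(f[2],1),round(ft,1),"a",round(ang(C,rimrow(im)),3),round(arm.read_time(),1))
    if ft>9.5: break
E
```

```text
a now 266.0 0.3711922124897626
-0.0825 9.0 -2.5 7.4 a 0.36 31.8
-0.081 10.1 -1.7 8.8 a 0.357 32.1
-0.0795 11.2 -1.8 9.8 a 0.271 32.5
```

The force rose steadily to 9.8 N, well above the 1–4 N that moves the bin freely, so it has caught. I back off, check the bin angle, and go above the key.

```bash
python3 - <<'E'
from h import *
yaw=-.231; c,s=np.cos(yaw),np.sin(yaw); R=np.array([[c,-s],[s,c]]); o=np.array([0.61977,0.04691])
p=np.array(arm.read_tool_pos()); u=np.r_[R@[1,0],0]
arm.line_to(p-.03*u,.1); im=snapshot("wrist"); W=cam("wrist"); cv2.imwrite("pics/w4.png",im)
arm.line_to(p-.03*u+[0,0,.06],.2)
arm.move_gripper(0.6)
k=np.array([.45995,-.30184]); ky=-.293
q=down(ky+np.pi-np.pi/2)
pz=np.r_[k,.26]; j=arm.ik(pz,q); print("ik",j); 
arm.movep(pz,q); arm.pause(.15)
C=cam("wrist"); w=snapshot("wrist"); cv2.imwrite("pics/w5.png",w); np.savez("w5.npz",*C)
print(arm.read_time(),arm.read_joint_positions(),proj(C,[*k,.117]))
v=np.zeros((480,800,3),np.uint8); v[:,:480]=cv2.resize(w,(480,480)); v[:240,480:]=cv2.resize(im,(320,240)); cv2.imwrite("pics/c4.png",v)
E
```

```text
ik [ 1.17909608  0.7425445  -1.10114573  1.75427583  0.73385386  1.12042486
  1.1152127 ]
36.95 [ 1.17855632  0.74241217 -1.10117415  1.7543791   0.73385771  1.12035701
  1.11513512] [[317.37172896 246.86527908]]
```

View pics/c4.png

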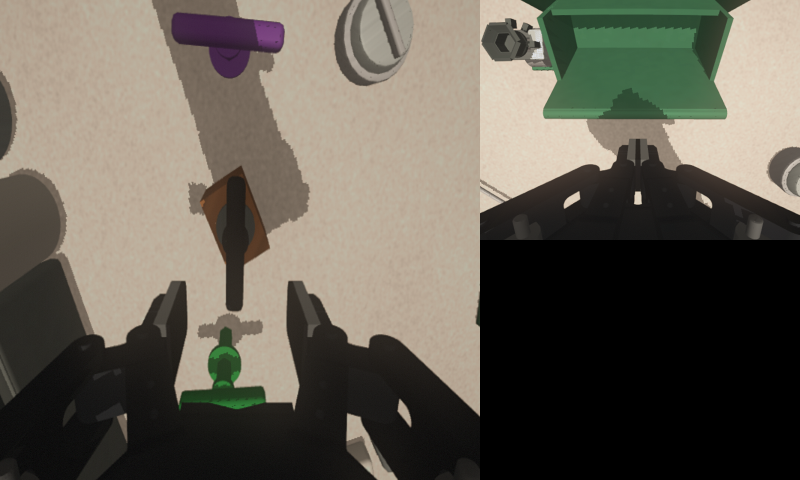

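The black key's bar is centred at about (314,243) full-resolution, against (317,247) predicted, and is lined up with the tool. The bin has stayed where it caught. Now I correct from the bar mask, grip and lift.

```bash
python3 - <<'E'
from h import *
C=np.load("w5.npz"); C=[C[k] for k in C.files]; im=cv2.imread("pics/w5.png")
g=cv2.cvtColor(im,cv2.COLOR_BGR2HSV)[...,2]; m=(g<75).astype(np.uint8); m[:225]=0; m[425:]=0
m=np.zeros_like(g); m[220:425,285:345]=(g[220:425,285:345]<55)*255
cs,_=cv2.findContours(m,cv2.RETR_EXTERNAL,cv2.CHAIN_APPROX_NONE); ct=max(cs,key=cv2.contourArea); r=cv2.minAreaRect(ct); print(r)
e=cast(C,[[316,236],[312,412]],.117) # visual ends of the bar
e=cast(C,[[237*4/3,178],[234*4/3,310]],.117); k=e.mean(0)[:2]; d=e[0]-e[1]; ky=np.arctan2(d[1],d[0]); print(e.round(4),k,ky,np.linalg.norm(d))
ky=(ky+np.pi/2)%np.pi-np.pi/2
if abs(ky+.293)>.15 or abs(k-[.46,-.302]).max()>.01: raise SystemExit("check")
q=down(ky+np.pi/2); arm.line_to(np.r_[k,.20],.2,ori=q); arm.line_to(np.r_[k,.162],.1)
arm.move_gripper(0.0,70); print("open",arm.read_opening(),arm.read_finger_force(),arm.read_time(),arm.read_ft_force())
arm.line_to(np.r_[k,.235],.15); print(arm.read_opening(),arm.read_ft_force()); arm.line_to(np.r_[k,.345],.25)
S=np.array([.61461,.15599]); yt=-.231+3*np.pi/3  # tool x yaw, key x is the same line
qs=down(yt-np.pi/2); np.savez("grasp.npz",k=k,ky=ky)
print(arm.ik(np.r_[S,.345],qs)); arm.movep(np.r_[S,.345],qs); 
arm.line_to(np.r_[S,.282],.2); arm.pause(.1)
C=cam("wrist"); w=snapshot("wrist"); cv2.imwrite("pics/w6.png",w); np.savez("w6.npz",*C)
cv2.imwrite("pics/s6.png",snapshot("scene")); print(arm.read_time(),arm.read_tool_pos(),proj(C,[*S,.109]),arm.read_joint_positions())
v=np.zeros((480,800,3),np.uint8); v[:,:480]=cv2.resize(w,(480,480)); s=cv2.imread("pics/s6.png")[150:310,320:480]; v[:320,480:]=cv2.resize(s,(320,320),interpolation=cv2.INTER_CUBIC); cv2.imwrite("pics/c5.png",v)
E
```

```text
((310.4012145996094, 262.4064025878906), (39.26596450805664, 93.51404571533203), 11.17383861541748)
[[ 0.4225 -0.2914  0.117 ]
 [ 0.4965 -0.3161  0.117 ]] [ 0.45950575 -0.30374965] 2.8192013228188495 0.07799386770643847
open 0.15104195119278518 70.27527339756489 38.3583 [-0.30990843  1.17531968  1.41975017]
0.14952130230647445 [-0.65150073 -0.54760061 -3.29471211]
[ 0.24515745  0.74577067 -1.04813005  1.39381454  0.64423897  1.36524907
  0.52711352]
42.0167 [0.61516664 0.15657077 0.28399486] [[316.07408964 230.65902003]] [ 0.24073979  0.79832964 -1.01726218  1.48220403  0.69783934  1.24886261
  0.47749519]
```

View pics/c5.png

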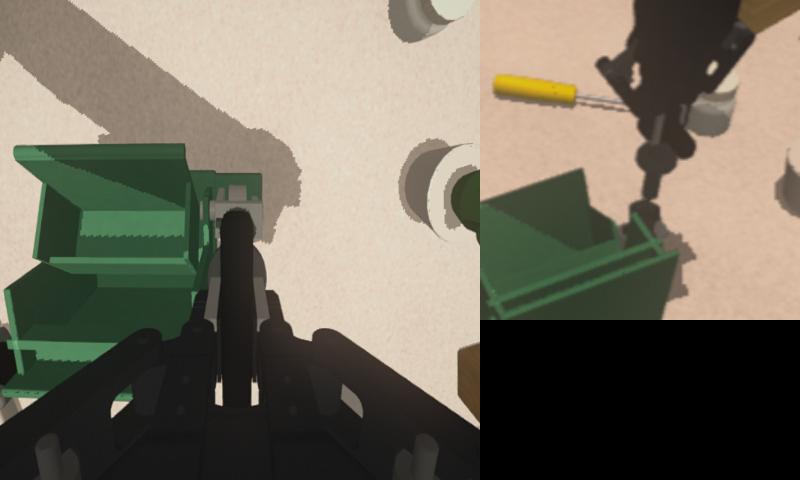

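The key is held firmly. In the scene view its shank ends at about (405,248), directly over the socket head. I lower it with force watched.

```bash
python3 - <<'E'
from h import *
S=np.array([.61461,.15599]); z=.282
f0=np.mean([arm.read_ft_force() for _ in range(3)],0); m0=np.mean([arm.read_wrist_torque() for _ in range(3)],0); np.savez("b.npz",f0=f0,m0=m0)
log=[]
while z>.2425 and arm.read_time()<54:
    z-=.004 if z>.266 else .0025
    arm.line_to(np.r_[S,z],.04); f=np.array(arm.read_ft_force())-f0
    log.append((round(z,4),f.round(1).tolist(),round(arm.read_tool_pos()[2],4)))
    if f[2]>12 or np.hypot(*f[:2])>15: break
print(*log,sep="\n"); print(arm.read_time(),arm.read_tool_pos(),(np.array(arm.read_wrist_torque())-m0).round(2))
E
```

```text
(0.278, [-0.4, 0.8, 1.4], np.float64(0.278))
(0.274, [-1.2, 0.6, -0.4], np.float64(0.2735))
(0.27, [0.4, 0.2, 0.4], np.float64(0.2696))
(0.266, [-1.4, 0.6, -0.1], np.float64(0.2656))
(0.2635, [-0.8, 0.4, 0.7], np.float64(0.2633))
(0.261, [-1.1, -0.2, -0.1], np.float64(0.2608))
(0.2585, [-0.6, 1.6, 0.3], np.float64(0.2583))
(0.256, [-0.9, 1.0, 0.7], np.float64(0.2558))
(0.2535, [-1.0, 0.6, 0.8], np.float64(0.2533))
(0.251, [-0.9, 1.9, 2.0], np.float64(0.2515))
(0.2485, [-1.5, 2.4, 1.0], np.float64(0.2484))
(0.246, [-1.1, 4.2, -0.4], np.float64(0.2454))
(0.2435, [-2.1, 4.2, 1.5], np.float64(0.2436))
(0.241, [-3.3, 2.3, 10.7], np.float64(0.2434))
45.5167 [0.61455691 0.15691957 0.24339761] [0.62 0.91 0.07]
```

The key has seated on the floor of the socket (z 0.2434, where 0.243 was expected). I now turn it clockwise and log the torque.

```bash
cat > turn.py <<'E'
from h import *
S=np.array([.61461,.15599]); Z=.2432; b=np.load("b.npz"); Y0=-.231+np.pi
def yawnow():
    x=Ro.from_quat(arm.read_eef_rot()).as_matrix()[:,0]; return np.arctan2(x[1],x[0])
def turn(th):
    arm.movep(np.r_[S,Z],down(Y0-th-np.pi/2)); 
    m=[];
    for _ in range(4): m.append(arm.read_wrist_torque()); arm.pause(.01)
    m=np.mean(m,0)-b["m0"]; f=np.array(arm.read_ft_force())-b["f0"]
    a=(Y0-yawnow()+np.pi)%(2*np.pi)-np.pi
    print(round(th,3),"act",round(a,3),"M",m.round(2),"F",f.round(1),round(arm.read_time(),1)); return a,m[2]
E
python3 - <<'E'
from turn import *
for th in np.arange(0,1.11,.1):
    a,m=turn(th)
    if abs(m)>.3 : break
E
```

```text
0.0 act -0.0 M [1.15 0.48 0.02] F [-1.9  3.8  4.9] 45.8
0.1 act 0.097 M [1.4  0.55 0.05] F [-2.1  4.8  4.8] 46.1
0.2 act 0.196 M [1.51 0.59 0.02] F [-3.   5.9  6. ] 46.4
0.3 act 0.296 M [1.57 0.55 0.  ] F [-2.6  5.1  6.1] 46.6
0.4 act 0.396 M [ 1.6   0.49 -0.01] F [-2.1  6.5  5. ] 46.9
0.5 act 0.496 M [1.58 0.49 0.02] F [-1.4  5.3  5.1] 47.2
0.6 act 0.596 M [ 1.62  0.44 -0.  ] F [-3.4  5.8  4.2] 47.5
0.7 act 0.696 M [ 1.69  0.38 -0.04] F [-1.3  6.6  4. ] 47.8
0.8 act 0.796 M [ 1.66  0.39 -0.  ] F [-1.   6.3  4.3] 48.1
0.9 act 0.896 M [1.7  0.32 0.01] F [-0.8  6.4  4.4] 48.4
1.0 act 0.996 M [ 1.73  0.3  -0.01] F [-2.5  6.6  5. ] 48.6
1.1 act 1.096 M [ 1.75  0.23 -0.  ] F [-1.8  6.9  3.6] 48.9
```

```bash
python3 - <<'E'
from turn import *
for th in np.arange(1.18,1.54,.05):
    a,m=turn(th)
    if abs(m)>.33 : break
E
```

```text
1.18 act 1.176 M [1.75 0.2  0.04] F [-1.3  6.1  4.9] 49.2
1.23 act 1.226 M [1.77 0.18 0.04] F [-1.7  5.8  2.7] 49.5
1.28 act 1.276 M [1.77 0.2  0.06] F [-1.1  6.6  2.9] 49.8
1.33 act 1.326 M [1.77 0.16 0.09] F [-0.4  6.   3.3] 50.0
1.38 act 1.376 M [1.79 0.12 0.08] F [-1.   7.5  3.6] 50.3
1.43 act 1.425 M [1.77 0.08 0.1 ] F [-1.7  7.4  4. ] 50.6
1.48 act 1.475 M [1.8  0.06 0.1 ] F [-1.1  6.8  3.3] 50.9
1.53 act 1.525 M [1.79 0.01 0.13] F [-0.6  7.4  3.2] 51.2
```

The torque rises from about 1.2 rad, as expected on the flat. Before the last few degrees I compare how the bar sits in the fingers now with how it sat before, to see how far the key lags.

```bash
python3 - <<'E'
from h import *
a=cv2.imread("pics/w6.png"); b=snapshot("wrist"); cv2.imwrite("pics/w7.png",b)
s=snapshot("scene"); cv2.imwrite("pics/s7.png",s)
def cr(i): return cv2.convertScaleAbs(cv2.resize(i[195:395,265:375],None,fx=2.4,fy=3,interpolation=cv2.INTER_CUBIC),alpha=2)
v=np.zeros((600,800,3),np.uint8); v[:,:264]=cr(a); v[:,266:530]=cr(b); v[:270,530:]=cv2.resize(s[225:285,375:435],(270,270),interpolation=cv2.INTER_CUBIC)
v[300:570,530:]=cv2.resize(cv2.imread("pics/s6.png")[225:285,375:435],(270,270),interpolation=cv2.INTER_CUBIC)
cv2.imwrite("pics/c6.png",v)
# bar edges: dark centre run per row
for i in (a,b):
    g=cv2.GaussianBlur(cv2.cvtColor(i,cv2.COLOR_BGR2GRAY),(3,3),0).astype(int); L=[]
    for r in range(225,382,8):
        row=g[r]; l=316; 
        while row[l]<45 and l>270: l-=1
        rr=316
        while row[rr]<45 and rr<370: rr+=1
        L.append((r,l,rr))
    print(L)
E
```

```text
[(225, 293, 336), (233, 293, 337), (241, 294, 336), (249, 293, 337), (257, 293, 337), (265, 293, 336), (273, 293, 336), (281, 294, 337), (289, 292, 338), (297, 291, 339), (305, 290, 340), (313, 289, 341), (321, 289, 341), (329, 289, 341), (337, 270, 370), (345, 270, 370), (353, 270, 370), (361, 270, 370), (369, 270, 370), (377, 295, 336)]
[(225, 294, 336), (233, 293, 337), (241, 292, 338), (249, 292, 337), (257, 292, 337), (265, 293, 337), (273, 293, 337), (281, 293, 337), (289, 292, 339), (297, 291, 340), (305, 290, 341), (313, 289, 342), (321, 289, 342), (329, 289, 342), (337, 270, 370), (345, 270, 370), (353, 270, 370), (361, 270, 370), (369, 270, 370), (377, 290, 341)]
```

View pics/c6.png

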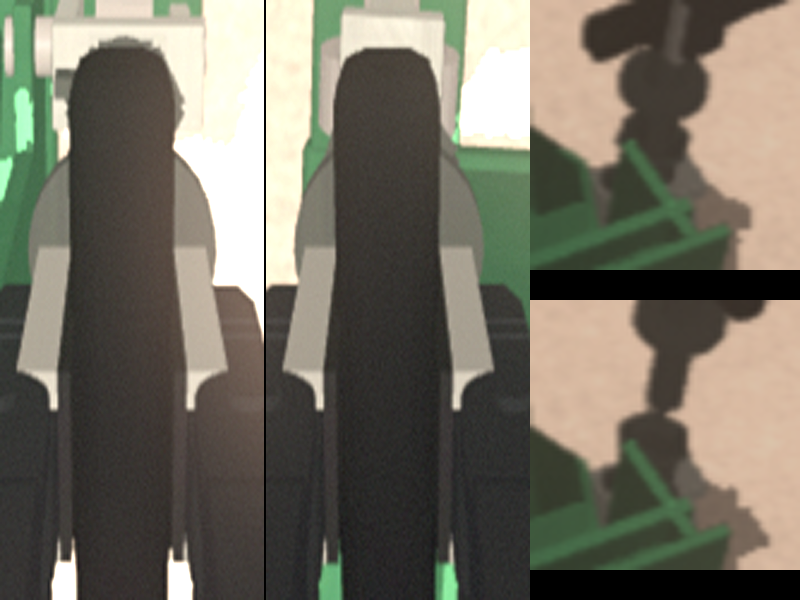

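The bar hasn't shifted in the fingers, so key angle equals tool angle, and the key stands fully down in the head. I go on a little, then ease back into the socket's play to get the torque zero.

```bash
python3 - <<'E'
from turn import *
for th in (1.56,1.59,1.54,1.49,1.44,1.39,1.34): turn(th)
E
```

```text
1.56 act 1.555 M [1.8  0.01 0.18] F [-1.2  6.   2.7] 51.6
1.59 act 1.585 M [ 1.8  -0.01  0.2 ] F [-0.3  6.3  3.4] 51.9
1.54 act 1.535 M [1.79 0.03 0.04] F [-0.6  6.3  3.5] 52.1
1.49 act 1.486 M [1.79 0.08 0.03] F [-0.9  6.9  4.3] 52.4
1.44 act 1.436 M [1.75 0.13 0.06] F [-0.7  6.7  3.3] 52.7
1.39 act 1.386 M [1.72 0.14 0.03] F [-0.8  5.2  4.7] 53.0
1.34 act 1.336 M [1.73 0.21 0.01] F [-0.3  5.4  3.3] 53.3
```

The torque is 0.18–0.20 N m at tool angle 1.585, so the screw is at about 1.42–1.5 after socket play. I go on to about 1.65 at the tool, or sooner at 0.28 N m, then let go.

```bash
python3 - <<'E'
from turn import *
for th in (1.5,1.58,1.61,1.64,1.66):
    a,m=turn(th)
    if m>=.26: break
arm.move_gripper(0.5); 
p=np.array(arm.read_tool_pos()); arm.line_to(p+[0,0,.09],.12); arm.pause(.2)
print(arm.read_opening(),arm.read_time(),arm.read_ft_force())
w=snapshot("wrist"); C=cam("wrist"); cv2.imwrite("pics/w8.png",w); s=snapshot("scene"); cv2.imwrite("pics/s8.png",s)
# bar: dark blob in the middle; ends give its yaw
g=cv2.cvtColor(w,cv2.COLOR_BGR2GRAY); L=[]
for r in range(200,400,12):
    k=np.nonzero(g[r,270:365]<45)[0]; L.append((r,270+k.min(),270+k.max(),len(k)) if len(k) else (r,))
print(L); print(proj(C,[[.61461,.15599,.198]]))
E
```

```text
1.5 act 1.496 M [1.81 0.05 0.04] F [-0.9  6.3  3.8] 53.6
1.58 act 1.575 M [1.78 0.04 0.13] F [-1.7  6.9  3.1] 53.8
1.61 act 1.605 M [ 1.79 -0.01  0.24] F [-1.4  6.7  3.6] 54.1
1.64 act 1.635 M [ 1.78 -0.01  0.26] F [-0.2  7.   3.1] 54.4
0.49855876619715833 55.9 [-0.25975531 -1.23419638  0.27105996]
[(200, np.int64(299), np.int64(324), 26), (212, np.int64(300), np.int64(325), 26), (224, np.int64(301), np.int64(329), 29), (236, np.int64(297), np.int64(333), 37), (248, np.int64(300), np.int64(330), 31), (260, np.int64(304), np.int64(329), 26), (272, np.int64(305), np.int64(328), 24), (284, np.int64(306), np.int64(329), 24), (296, np.int64(307), np.int64(330), 24), (308, np.int64(309), np.int64(329), 21), (320,), (332,), (344,), (356,), (368,), (380,), (392, np.int64(346), np.int64(346), 1)]
[[315.18613562 245.70476663]]
```

The key stands in the screw. In the wrist picture the bar is centred near (314,245) and has sprung back about 0.07 rad with the screw. The gripper is well clear, so I hand in.

```bash
python3 -c "
from station import ticket,arm
print(ticket.finish_job(),arm.read_time())"
```

```text
the job is handed in; nothing more can be done
the job is handed in; nothing more can be done
```

I handed the job in at about 56 s: the bin was stopped at a rim push of about 10 N, taken as the catch, and the setscrew was turned clockwise to about 0.26 N m, with the key left standing in it. My first bin push passed over the rim without moving it. The screw angle, roughly 1.45–1.55 rad at its tightest, is inferred from the key angle and socket play.

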